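Book out the lock-up cage and hold its sticking gate ajar

TASK

Book the cage out first: pick up the hand scanner, hold it level and still, looking squarely at the middle of the barcode label on the cage roof from about 10 cm away for a good second, then stand it back upright on its mat, near the middle, and let go. Then take the orange knob of the gate's bolt, raise the sagging bolt so that its nose clears the keeper's bent red lip while you draw it left (never force it against the keeper), and swing the spring-loaded gate about 20 degrees open. Finish with the fingers still on the knob, holding the gate steady there against its spring with the bolt drawn, without disturbing the other things on the table.

Things in the scene. Friction and masses are not known exactly. Their poses are not given: they have to be found in the camera images.
- scanner: Yellow and black hand-held barcode scanner standing upright on a mat, 142 mm tall, 0.2 to 0.36 kg. Origin: centre of its underside; z up, +x the way its beam looks. Round black foot 72 mm across and 12 mm high; handle 32 x 28 mm; on top the yellow head, a level box 90 mm long in x (-45 to +45 mm), 44 mm wide in y, from 102 to 142 mm above the underside. Grip the head across its 44 mm width from above, at x = 0.
- scanner_nose (a point): Middle of the scanner's dark red window, 49 mm ahead (+x) of the scanner's origin and 122 mm above its underside. The beam runs straight along the scanner's +x from here. It reads a label 50 to 150 mm ahead of it.
- mat: Black round rubber mat, 130 mm across, 3 mm thick, fixed on the table: the scanner's place. Origin: centre of its underside.
- cage: Bench-top lock-up cage, fixed on the table: 240 mm deep (x) by 340 mm wide (y), clear roof 150 mm above the table, gate on its front (-x) side, which faces the robot. Origin: centre of its underside; x towards the back, y to the left as seen from the robot, z up.
- tag (a point): Centre of the white barcode label (80 mm wide, 50 mm tall on its slope) on the cage roof, 200 mm above the table, 66 mm in front of and 100 mm to the left (+y) of the cage's centre. It faces the cage's front (-x) and leans back 40 degrees. To read it, the scanner is held level, looking along the cage's +x (within 30 degrees), the beam's line passing within 20 mm sideways and 14 mm up or down of this point, and kept still for about a second.
- knob: Orange upright round post on the bolt, 16 mm in diameter, the handle of the bolt. Origin: on its axis, 183 mm above the table when the bolt lies low, 22 mm below its top end and 65 mm above the bolt's axis. The gate's top edge and the guides reach 148 mm above the table, so the post is free from there to its top at 205 mm. It stands 26 mm in front of the gate's middle plane and turns with the gate; its x and y axes are those of the cage while the gate is shut.
- bolt_pull (a joint): How far the bolt is drawn, m: 0 fully shot, 0.065 fully drawn. It slides towards the hinge (the gate's +y, left), with about 1.2 N of friction, and has no spring. While the bolt lies low its nose meets the keeper's bent lip at about 0.006 and goes no farther; once raised it is clear of the keeper beyond 0.034.
- bolt_lift (a joint): How far the sagging bolt is raised in its oversize guides, m: 0 lying low (as it starts), 0.020 touching the guides' top. The bolt's nose clears the lip from 0.009 up. It falls back by its own weight (about 1.6 N).
- lip (a point): Top of the red bent lip (12 mm thick along the bolt) of the steel keeper on the cage's right front post, 110 mm above the table. The bolt is 12 mm thick, its axis 118 mm above the table when low; the nose at its right end hangs 8 mm below this lip's top, beyond it. The keeper's front cheek stops the gate until the bolt is drawn.
- keeper: The steel keeper itself, fixed on the cage's right front post: floor, front cheek 145 mm above the table at its top, and the red lip. Origin and axes are those of the cage. Pressing on it with 40 N or more counts as forcing it.
- gate (a joint): Angle of the blue gate, rad: 0 shut, grows as its right edge comes out towards the robot (clockwise from above), up to 1.2. A spring hinge pulls it shut: 0.3 N m when shut, 0.6 N m per rad more as it opens; let go, it swings shut.
- gate_hinge (a point): On the gate's upright hinge axis, at the gate's left (+y) end, 118 mm above the table. With the bolt shot the knob's axis lies 233 mm to the right (-y) of it and 26 mm in front of it.
- screwdriver: green-handled screwdriver, about 200 mm long, lying on the table; leave it alone; its origin lies under its middle
- frame_a: loose grey printed frame, 130 x 116 mm with a 50 mm leg, 14 mm thick, lying flat; leave it alone; origin under the middle of the frame
- frame_b: loose grey printed frame, 100 x 96 mm with a 40 mm leg, 14 mm thick, lying flat; leave it alone; origin under the middle of the frame
- tape: blue ring (reel), 90 mm across, 24 mm high; leave it alone; origin under its centre
- glass: amber glass, 68 mm across, 85 mm high; leave it alone; origin under its centre
- bits_box: small open black box, 90 x 60 x 35 mm; leave it alone; origin under its centre

How it is judged:
On the way, in this order (a step that is already met when the one before it is completed fails the run):
1. the lifted scanner is held level and still, its beam on the middle of the label from 40 to 160 mm away (x of tag in the frame of scanner_nose between 0.04 and 0.16 m and y of tag in the frame of scanner_nose between -0.024 and 0.024 m and z of tag in the frame of scanner_nose between -0.018 and 0.018 m and angle between the x axis of scanner and the x axis of cage, either way round below 0.6 rad and angle between scanner's own z axis and vertical below 0.2 rad and linear speed of scanner below 0.03 m/s and angular speed of scanner below 0.2 rad/s and contact force between the fingers and scanner above 1 N), for 0.6 s.
2. the scanner stands upright on its mat again, let go (horizontal distance between scanner and mat below 0.03 m and height (world z) of scanner below 0.008 m and angle between scanner's own z axis and vertical below 0.1 rad and linear speed of scanner below 0.03 m/s and contact force between the fingers and scanner below 0.1 N), for 0.2 s.
3. the bolt is drawn clear of the keeper by its knob (value of joint bolt_pull above 0.034 m and contact force between the fingers and knob above 0.5 N), for 0.1 s.
At the end, for the whole second after the job is handed in: The fingers still hold the knob (over 0.5 N), the gate stands still (under 0.05 rad/s) between 0.22 and 0.50 rad (13 to 28 degrees) open, the bolt is drawn more than 34 mm, and the scanner stands upright (within 0.1 rad) and still on its mat, within 30 mm of the mat's middle (all of step 3 and value of joint gate between 0.22 and 0.5 rad and velocity of joint gate between -0.05 and 0.05 rad/s and horizontal distance between scanner and mat below 0.03 m and height (world z) of scanner below 0.008 m and angle between scanner's own z axis and vertical below 0.1 rad and linear speed of scanner below 0.03 m/s); the arm keeps its last pose, push and grip.
It fails at once if the keeper was forced with over 40 N (contact force between keeper and anything else above 40 N).
It fails at once if a bystander was pushed more than 25 mm (distance of any of screwdriver, frame_a, frame_b, tape, glass, bits_box from where it was at the start of the episode above 0.025 m).
It also fails if it takes over 64 s, if anything falls off the work surface, if the arm or the gripper's body presses on something with over 40 N, if the wrist force passes 120 N, or if a joint passes its speed limit or range.

ROBOT

A 6-joint arm with a two-finger parallel gripper is mounted at the origin on the work surface. World frame = base frame: x ahead of the robot, y to its left, z up, the work surface at z = 0. Lengths are in m, angles in rad, forces in N, time in s.
With the tool pointing down it reaches from about 0.325 to 0.85 m from the base axis. Payload 4.4 kg.
Tool frame: the origin (TCP) lies at the centre of the arm's flange, where the gripper is bolted on; the fingertips stand 199 mm ahead of it and the grasp point (between the pads) lies 180 mm ahead of it; z points along the fingers, x is the direction in which the jaws open and shut, and the axes are right-handed (so a half turn about z gives the same grasp; the last joint's range is limited). The gripper opens to 94 mm and grips with 3 to 60 N. Pads are 16 mm wide; open, the fingers measure 119 mm over their backs; the gripper's body (75 mm by 177 mm) begins 78 mm behind the grasp point.
Start: joints at [-1.345, 0.207, 1.542, -0, 1.393, -0.15], TCP at [0.211, -0.535, 0.405] pointing down, gripper open.
Joint ranges: [-2.73, 2.73], [-0.86, 2.22], [0.23, 2.46], [-1.11, 4.25], [0.08, 2.63], [-2.82, 2.82]. Speed limits (rad/s): [2.79, 2.79, 3.14, 3.14, 3.14, 3.14].

INTERFACE

Orientations are given as a rotation vector (axis times angle).
In Python, from workcell import * gives the robot as it stands.
- The arm moves only by the shell command python3 -m handwheel 'ROWS' [OPENING]. ROWS is JSON, a list of rows, each an object of numbers: "x", "y", "z": the shift along the tool's x, y, z as a fraction of full scale; "yaw": the turn about the tool's z as a fraction of full scale. In form: [{"x": .., "y": .., "z": .., "yaw": ..}, ...]. A call has 1 to 5 rows; each row shifts and turns the pose as measured when the row begins, along the tool's axes as they then stand; what a row does not reach is not made up. Full scale, the value 1, is 100 mm for a shift and 0.1 rad for a turn. A row lasts 1/8 s, in which the tool goes at most 62.5 mm and 10.7 degrees, less where a joint would pass 70% of its speed; a pose out of reach is approached as far as the arm can. A call with a number of a shift or a turn outside -1 to 1 is refused whole. A call with a gripper value outside its range is refused whole. OPENING is the opening, from 0 (shut) to 1 (fully open), set as the call begins (- or left out, the last holds). The fingers move at their own pace and stop on an object; the grip force is fixed at half the most. Time passes only in rows, so rows that do not move let the fingers close. It gives the time, the measured TCP pose, the force and the opening at its end, in the units of the state.
- state(): the state, without advancing time (a new reading comes with each control period).
- snapshot(name): name is "side" or "top"; returns the picture (384x512x3 uint8, blue, green, red); there is no depth.
- camera_params(name): a dict with "camera_matrix" (3x3 intrinsics, pixels), "rvec" (rotation vector, rad) and "tvec" (3), from world to camera coordinates, as OpenCV has them. Camera axes: x right, y down, z forward; pixel columns grow to the right and rows downward; lengths in m; the calibration is good to about 2 mm. A picture is of the moment at which its call begins. camera_params takes no time and is no camera call.
- close_job(): hands the job in, once; it reports no verdict.
Trained networks look in the newest picture that a camera, given by its name, has taken for a name from the list of things; names that differ only in an ending like _2 or _b are one class to them, and where a whole thing is asked for, a point or a joint stands for the part that bears it (a point fixed in the world has none). Each returns a list of dicts, best first, with "score" (0 to 1); they miss things now and then, are a little off and sometimes report something else, mostly with a low value. They report only what shows in the picture. A call takes as long as a camera call.
- boxes_of(camera, thing): "bbox" ([left, top, width, height] in pixels, round what is visible of it).
- tip_of(camera, thing): "pixel" ([row, column] in pixels: a listed point, or the origin of a listed thing).
The state is a dict: "time": time; "q": joint angles; "joint_velocities": joint speeds; "tau": joint torques, N m; "ee_pos": TCP position; "orientation": TCP orientation; "ft_force": force on the tool from outside, world axes, zero at the start; "torque": the same for the moment, N m; "grip_width": finger opening in m.
Only numpy, scipy, OpenCV 4.12 (cv2) and the standard library are available. Lean on these libraries where they do the work, as an engineer would, in place of code of your own. Each camera call takes 0.05 s, during which the arm holds its last target.

## Working session

There is one attempt and no reset: what is moved stays moved. The work goes in short steps, Python scripts to look and compute and a shell command to move; the robot and the scene stay as the last step left them, time stands still between calls to the robot, and variables do not carry over. Pictures are saved under pics/ and viewed, and the job is handed in when it is done.

```bash
mkdir -p pics; cat > h.py <<'E'
from workcell import *
import numpy as np, cv2
def cam(n):
    p=camera_params(n); K=np.array(p["camera_matrix"],float); R=cv2.Rodrigues(np.array(p["rvec"],float))[0]; t=np.array(p["tvec"],float).ravel()
    return K,R,t
def proj(n,X):
    K,R,t=cam(n); c=(K@(R@np.atleast_2d(X).T+t[:,None])); return (c[:2]/c[2]).T
def ray(n,u,v):
    K,R,t=cam(n); d=R.T@np.linalg.inv(K)@np.array([u,v,1.]); return -R.T@t,d
def atz(n,u,v,z):
    o,d=ray(n,u,v); return o+d*(z-o[2])/d[2]
def tri(u1,v1,n1,u2,v2,n2):
    o1,d1=ray(n1,u1,v1);o2,d2=ray(n2,u2,v2)
    A=np.array([d1,-d2]).T; s=np.linalg.lstsq(A,o2-o1,rcond=None)[0]
    a=o1+d1*s[0];b=o2+d2*s[1]; return (a+b)/2,np.linalg.norm(a-b)
def save(n,f,sc=1.5):
    im=snapshot(n); cv2.imwrite('pics/'+f,im); return im
E
python3 - <<'E'
from h import *
np.set_printoptions(precision=4,suppress=True)
s=state();print(s)
for n in("side","top"):
    im=save(n,n+'0.png'); o,d=ray(n,256,192);print(n,o,d)
for th in ["scanner","scanner_nose","mat","cage","tag","knob","lip","gate_hinge"]:
    for n in("side","top"):
        r=tip_of(n,th)[:2]; print(th,n,[(np.round(a["pixel"],1),round(a["score"],2)) for a in r])
E
```

```text
{'time': 0.0, 'q': array([-1.3455,  0.2074,  1.543 , -0.    ,  1.3935, -0.1505]), 'joint_velocities': array([ 0.0005, -0.0015,  0.0009,  0.0012,  0.0006,  0.0007]), 'tau': array([ -0.0025, -37.0883, -28.1419,   0.0695,   0.0362,  -0.0002]), 'ee_pos': array([ 0.211 , -0.5345,  0.4035]), 'orientation': array([-2.5961,  1.7665,  0.0026]), 'ft_force': array([-0.2425,  0.0906, -0.3389]), 'torque': array([ 0.0215, -0.0123,  0.0068]), 'grip_width': 0.09387087913170462}
side [-0.0085  0.6836  0.8039] [ 0.5063 -0.6254 -0.5938]
top [ 0.3559 -0.0214  1.1798] [ 0.1819  0.0137 -0.9833]
scanner side []
scanner top [(array([227.8, 337.3]), 0.95)]
scanner_nose side [(array([161.5, 317.9]), 0.94)]
scanner_nose top [(array([204. , 349.3]), 0.79), (array([166. , 341.5]), 0.29)]
mat side [(array([199.3, 323.9]), 0.62)]
mat top [(array([222.8, 337.6]), 0.72)]
cage side [(array([214.3, 221.7]), 0.62)]
cage top [(array([157., 254.]), 0.9)]
tag side [(array([182.3, 205.1]), 0.9)]
tag top [(array([157.9, 217.1]), 0.84)]
knob side []
knob top [(array([188.7, 282.6]), 0.37)]
lip side [(array([183.2, 284.8]), 0.62)]
lip top [(array([193.6, 300.1]), 0.53)]
gate_hinge side [(array([222.7, 205.8]), 0.8)]
gate_hinge top [(array([179.4, 200.5]), 0.67)]
```

View pics/top0.png

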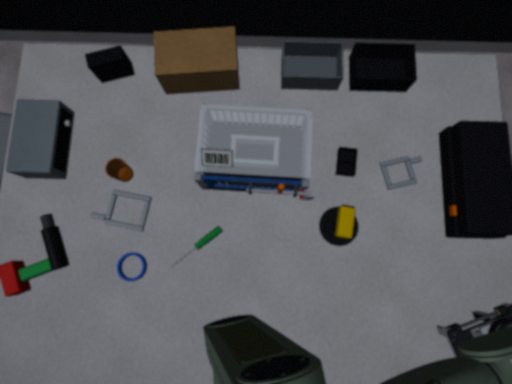

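View pics/side0.png

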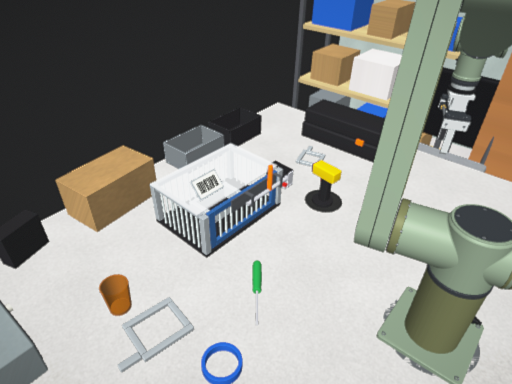

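```bash
python3 - <<'E'
from h import *
np.set_printoptions(precision=4,suppress=True)
print('tag',tri(205.1,182.3,'side',217.1,157.9,'top'))
print('nose',tri(317.9,161.5,'side',349.3,204,'top'))
print('hinge',tri(205.8,222.7,'side',200.5,179.4,'top'))
print('lip',tri(284.8,183.2,'side',300.1,193.6,'top'))
print('mat',tri(323.9,199.3,'side',337.6,222.8,'top'),atz('side',323.9,199.3,0),atz('top',337.6,222.8,0))
print('knob top',atz('top',282.6,188.7,.183))
print('scanner',atz('top',337.3,227.8,.003)); print('cage',atz('top',254,157,0),atz('side',221.7,214.3,0))
for n in('top','side'):
    im=cv2.imread(f'pics/{n}0.png')
    c=im[110:270,170:400] if n=='top' else im[110:290,160:400]
    cv2.imwrite(f'pics/{n}0c.png',cv2.resize(c,None,fx=3.2,fy=3.2,interpolation=cv2.INTER_CUBIC))
E
```

```text
tag (array([0.6344, 0.1065, 0.2027]), np.float64(0.007884428912415753))
nose (array([ 0.5164, -0.2823,  0.1381]), np.float64(0.008852462021436967))
hinge (array([0.5866, 0.1618, 0.1208]), np.float64(0.0016427525500311722))
lip (array([ 0.5483, -0.1418,  0.11  ]), np.float64(0.00950050936811605))
mat (array([ 0.4728, -0.2768,  0.0047]), np.float64(0.012226900189493317)) [ 0.4701 -0.2852  0.    ] [ 0.4788 -0.2751  0.    ]
knob top [ 0.5518 -0.0821  0.183 ]
scanner [ 0.4621 -0.2733  0.003 ]
cage [0.6946 0.0053 0.    ] [0.6834 0.0063 0.    ]
```

View pics/top0c.png

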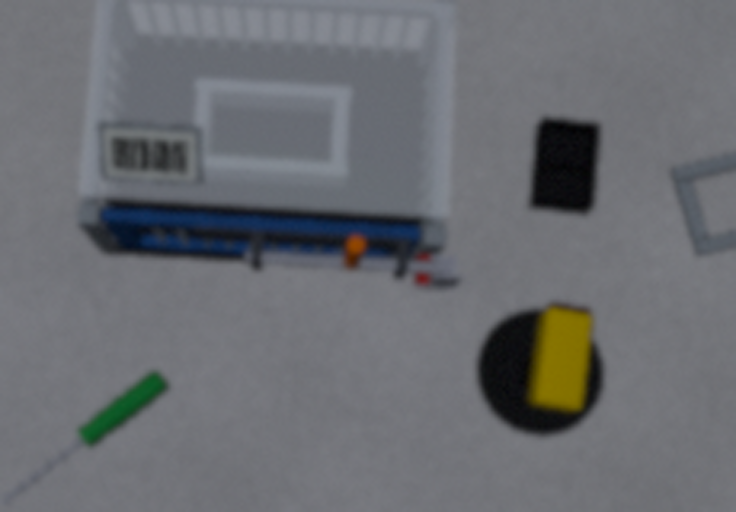

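View pics/side0c.png

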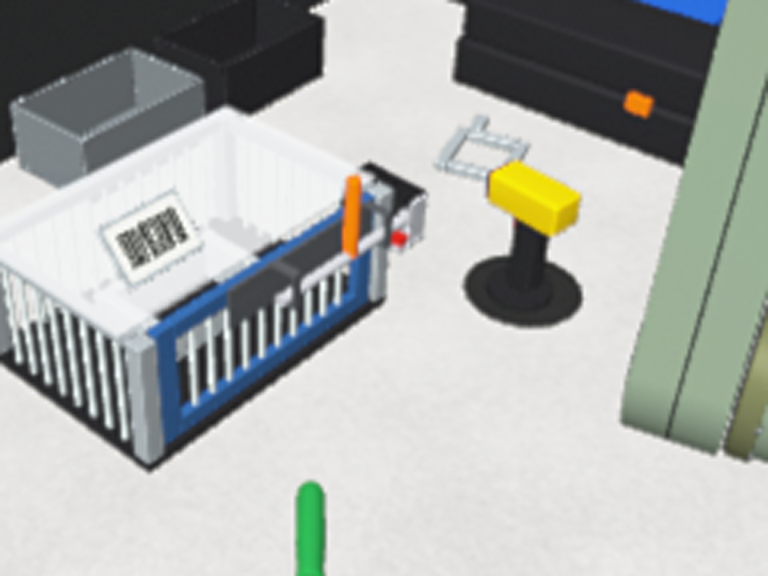

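```bash
cat > fit.py <<'E'
from h import *
from scipy.optimize import minimize
np.set_printoptions(precision=4,suppress=True)
def box(x,y,yaw,lo,hi,z0=0.):
    c,s=np.cos(yaw),np.sin(yaw)
    P=np.array([[a,b,d] for a in(lo[0],hi[0]) for b in(lo[1],hi[1]) for d in(lo[2],hi[2])])
    return np.c_[x+c*P[:,0]-s*P[:,1],y+s*P[:,0]+c*P[:,1],z0+P[:,2]]
SS=8
def hullmask(n,P,shape):
    h=cv2.convexHull(proj(n,P).astype(np.float32))[:,0]
    m=np.zeros(shape,np.uint8); cv2.fillConvexPoly(m,np.round(h*16).astype(np.int32),1,lineType=cv2.LINE_AA,shift=4)
    return m
def soft(n,P,shape,up=4):
    h=cv2.convexHull(((proj(n,P)+.5)*up-.5).astype(np.float32))[:,0]
    m=np.zeros((shape[0]*up,shape[1]*up),np.uint8); cv2.fillConvexPoly(m,np.round(h*16).astype(np.int32),1,shift=4)
    return cv2.resize(m.astype(np.float32),(shape[1],shape[0]),interpolation=cv2.INTER_AREA)
def yellow(im):
    hsv=cv2.cvtColor(im,cv2.COLOR_BGR2HSV); m=cv2.inRange(hsv,(22,120,50),(35,255,255)); return m
def orange(im):
    hsv=cv2.cvtColor(im,cv2.COLOR_BGR2HSV); m=cv2.inRange(hsv,(5,150,70),(18,255,255)); return m
def blob(m,near):
    n,l,st,c=cv2.connectedComponentsWithStats(m); 
    k=[i for i in range(1,n) if st[i,4]>8]; i=min(k,key=lambda i:np.hypot(*(c[i]-near))); return (l==i).astype(np.float32),c[i],st[i]
E
python3 - <<'E'
from fit import *
M={}
for n,near in(('top',(345,222)),('side',(327,172))):
    m,c,st=blob(yellow(cv2.imread(f'pics/{n}0.png')),near); M[n]=m; print(n,c,st)
def cost(p,ns=('top','side')):
    P=box(*p[:3],(-.045,-.022,.102),(.045,.022,.142),.003)
    return sum(np.abs(soft(n,P,M[n].shape)-M[n]).sum() for n in ns)
for ns in(('top','side'),('top',),('side',)):
  best=min((minimize(cost,[.47,-.278,y],args=(ns,),method='Nelder-Mead',options=dict(initial_simplex=[[.47,-.278,y],[.485,-.278,y],[.47,-.265,y],[.47,-.278,y+.15]])) for y in(-.2,0)),key=lambda r:r.fun)
  print(ns,best.x,best.fun)
# knob
def cyl(x,y,z0,z1,r=.008):
    a=np.linspace(0,6.28,16); return np.vstack([np.c_[x+r*np.cos(a),y+r*np.sin(a),np.full(16,z)] for z in(z0,z1)])
for n,near in(('top',(281,188)),('side',(270,177))):
    m,c,st=blob(orange(cv2.imread(f'pics/{n}0.png')),near); M[n]=m; print('knob',n,c,st)
ck=lambda p,ns=('top','side'): sum(np.abs(soft(n,cyl(p[0],p[1],.124,.205),M[n].shape)-M[n]).sum()/M[n].sum() for n in ns)
for ns in(('top','side'),('top',),('side',)):
  r=minimize(ck,[.552,-.082],args=(ns,),method='Nelder-Mead',options=dict(initial_simplex=[[.552,-.082],[.565,-.082],[.552,-.07]]));print(ns,r.x,r.fun)
# tag
off={'top':(170,110),'side':(160,110)}
C={'top':[(100,124),(200,127),(202,183),(100,182)],'side':[(100,238),(178,190),(205,240),(125,285)]}
# order: TL,TR,BR,BL as seen from front
obs={n:np.array(C[n])/3.2+np.array(off[n]) for n in C}
from scipy.optimize import least_squares
def tagc(x,y,yaw,w,h,z=.2):
    t=np.radians(40);up=np.array([np.sin(t),0,np.cos(t)]);l=np.array([0,1,0])
    P=np.array([l*w/2+up*h/2,-l*w/2+up*h/2,-l*w/2-up*h/2,l*w/2-up*h/2])
    c,s=np.cos(yaw),np.sin(yaw);return P@np.array([[c,s,0],[-s,c,0],[0,0,1]])+[x,y,z]
f=lambda p:np.r_[(proj('top',tagc(*p))-obs['top']).ravel(),(proj('side',tagc(*p))-obs['side']).ravel()]
r=least_squares(f,[.63,.1,0,.08,.05]);print('tag',r.x,np.abs(r.fun).max(),r.fun.round(1))
E
```

```text
top [344.9928 222.2608] [335 206  20  33 556]
side [326.4621 171.6   ] [313 160  28  24 435]
('top', 'side') [ 0.4685 -0.2695 -0.1516] 139.875
('top',) [ 0.4686 -0.2696 -0.1304] 42.4375
('side',) [ 0.4693 -0.2694 -0.3669] 78.3125
knob top [280.3902 187.2927] [278 184   7   9  41]
knob side [269.5948 177.181 ] [267 165   6  25 116]
('top', 'side') [ 0.5552 -0.0756] 0.7180403470993042
('top',) [ 0.5564 -0.076 ] 0.49390244483947754
('side',) [ 0.5543 -0.0746] 0.21443966031074524
tag [ 0.6305  0.1052 -0.0154  0.0907  0.0522] 1.758008008110039 [-1.2  1.1  0.2  1.5 -0.1 -0.6  0.2 -1.6 -0.6 -1.8 -0.6 -0.5  0.   0.
  1.3  0.5]
```

```bash
cat > plan.py <<'E'
import sys
from fit import *
from scipy.spatial.transform import Rotation as Ro
def plan(x,y,z,ang,n):
    s=state(); R=Ro.from_rotvec(s["orientation"]); p=np.array(s["ee_pos"]); m=R.as_matrix(); a0=np.arctan2(m[1,0],m[0,0])
    dy=-(ang-a0); dy=(dy+np.pi)%(2*np.pi)-np.pi
    d=(np.array([x,y,z])-p)/n
    print('pos',p,'ang %.4f'%a0,'tilt',m[:,2],'q',s['q'],'t %.2f'%s['time'],'w %.4f'%s['grip_width'],'F',s['ft_force'])
    for i in range(n):
        print(np.round(R.inv().apply(d)*10,3),'yaw %.3f'%(dy/n*10)); R=R*Ro.from_rotvec([0,0,dy/n])
if __name__=="__main__": 
    a=list(map(float,sys.argv[1:])); plan(*a[:4],int(a[4]))
E
python3 plan.py .468 -.2695 .42 -1.71 8
```

```text
pos [ 0.211  -0.5349  0.4047] ang -1.1950 tilt [-0. -0. -1.] q [-1.3455  0.2066  1.5415 -0.      1.3935 -0.1505] t 0.90 w 0.0939 F [ 0.3917 -0.1384  1.4457]
[-0.191 -0.421 -0.019] yaw 0.644
[-0.217 -0.407 -0.019] yaw 0.644
[-0.243 -0.393 -0.019] yaw 0.644
[-0.268 -0.376 -0.019] yaw 0.644
[-0.292 -0.358 -0.019] yaw 0.644
[-0.314 -0.339 -0.019] yaw 0.644
[-0.335 -0.318 -0.019] yaw 0.644
[-0.355 -0.296 -0.019] yaw 0.644
```

```bash
python3 -m handwheel '[{"x":-0.19,"y":-0.42,"z":-0.02,"yaw":0.64},{"x":-0.22,"y":-0.41,"z":-0.02,"yaw":0.64},{"x":-0.24,"y":-0.39,"z":-0.02,"yaw":0.64},{"x":-0.27,"y":-0.38,"z":-0.02,"yaw":0.64},{"x":-0.29,"y":-0.36,"z":-0.02,"yaw":0.64}]' 1
python3 plan.py .468 -.2695 .42 -1.71 4
```

```text
time: 1.52
ee_pos: [0.3751, -0.3678, 0.415]
orientation: [2.262, -2.179, 0.003]
ft_force: [1.1, -0.1, -0.1]
grip_width: 0.0939
pos [ 0.3751 -0.3678  0.415 ] ang -1.5331 tilt [ 0.0008 -0.0018 -1.    ] q [-0.9404  0.092   1.6506 -0.0004  1.397   0.5928] t 1.52 w 0.0939 F [ 1.0545 -0.1222 -0.0522]
[-0.237 -0.241 -0.013] yaw 0.442
[-0.247 -0.231 -0.013] yaw 0.442
[-0.257 -0.22  -0.013] yaw 0.442
[-0.267 -0.208 -0.013] yaw 0.442
```

```bash
python3 -m handwheel '[{"x":-0.24,"y":-0.24,"z":-0.01,"yaw":0.44},{"x":-0.25,"y":-0.23,"z":-0.01,"yaw":0.44},{"x":-0.26,"y":-0.22,"z":-0.01,"yaw":0.44},{"x":-0.27,"y":-0.21,"z":-0.01,"yaw":0.44},{"x":0,"y":0}]' 1
python3 plan.py .468 -.2695 .308 -1.71 3
python3 - <<'E'
from h import *
save('side','s1.png');im=save('top','t1.png')
cv2.imwrite('pics/t1c.png',cv2.resize(im[130:290,220:460],None,fx=3,fy=3))
cv2.imwrite('pics/s1c.png',cv2.resize(cv2.imread('pics/s1.png')[50:270,200:460],None,fx=3,fy=2.7))
E
```

```text
pos [ 0.3751 -0.3678  0.415 ] ang -1.5331 tilt [ 0.0008 -0.0018 -1.    ] q [-0.9404  0.092   1.6506 -0.0004  1.397   0.5928] t 1.52 w 0.0939 F [ 1.0545 -0.1222 -0.0522]
[-0.317 -0.322  0.356] yaw 0.590
[-0.335 -0.302  0.356] yaw 0.590
[-0.352 -0.282  0.356] yaw 0.590validation failed for argument at $[4]...
```

View pics/s1c.png

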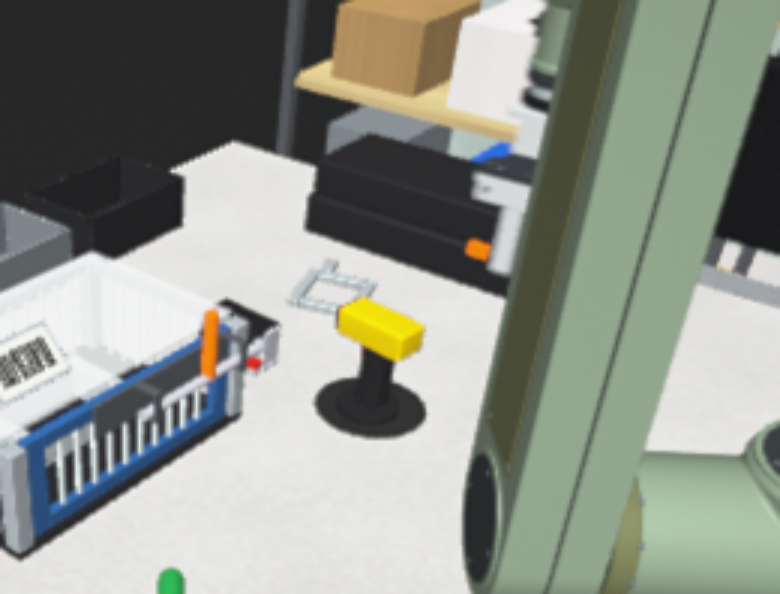

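View pics/t1c.png

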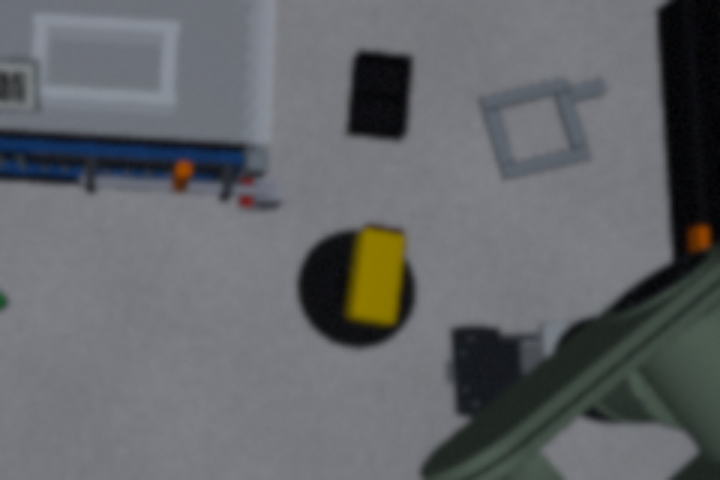

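The call was refused (all fields needed in each row); the pictures show the scanner untouched at top ~(344,222), and the gripper short of it. Resend.

```bash
python3 -m handwheel '[{"x":-0.24,"y":-0.24,"z":-0.01,"yaw":0.44},{"x":-0.25,"y":-0.23,"z":-0.01,"yaw":0.44},{"x":-0.26,"y":-0.22,"z":-0.01,"yaw":0.44},{"x":-0.27,"y":-0.21,"z":-0.01,"yaw":0.44},{"x":0,"y":0,"z":0,"yaw":0}]' 1
python3 plan.py .468 -.2695 .308 -1.71 3
python3 - <<'E'
from h import *
save('side','s2.png');im=save('top','t2.png')
cv2.imwrite('pics/s2c.png',cv2.resize(cv2.imread('pics/s2.png')[50:270,200:460],None,fx=3,fy=2.7))
cv2.imwrite('pics/t2c.png',cv2.resize(im[130:290,220:460],None,fx=3,fy=3))
E
```

```text
time: 2.25
ee_pos: [0.47, -0.2663, 0.4194]
orientation: [2.064, -2.366, 0.006]
ft_force: [-0.3, 0.3, -0.6]
grip_width: 0.0941
pos [ 0.47   -0.2663  0.4194] ang -1.7068 tilt [ 0.0009 -0.0042 -1.    ] q [-0.6751  0.1203  1.6102 -0.0028  1.4078  1.0322] t 2.25 w 0.0941 F [-0.2805  0.3439 -0.6139]
[0.01  0.006 0.371] yaw 0.011
[0.01  0.006 0.371] yaw 0.011
[0.01  0.006 0.371] yaw 0.011
```

View pics/s2c.png

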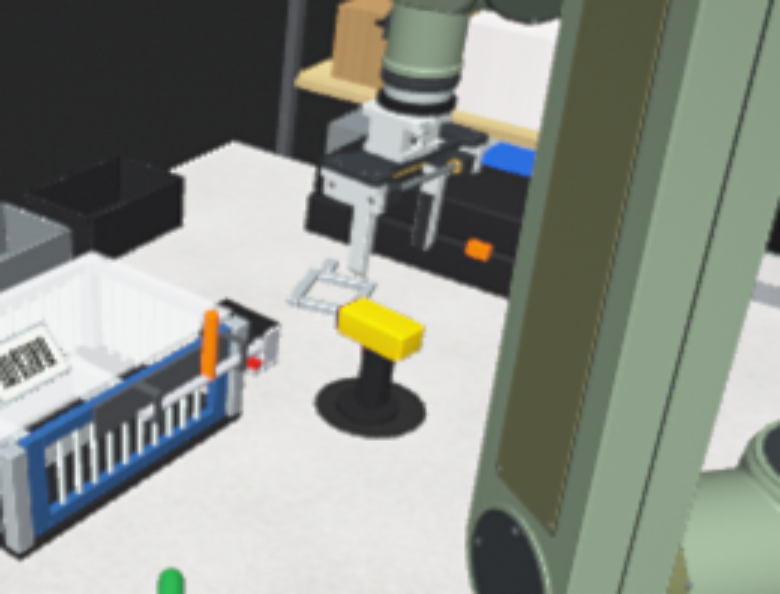

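View pics/t2c.png

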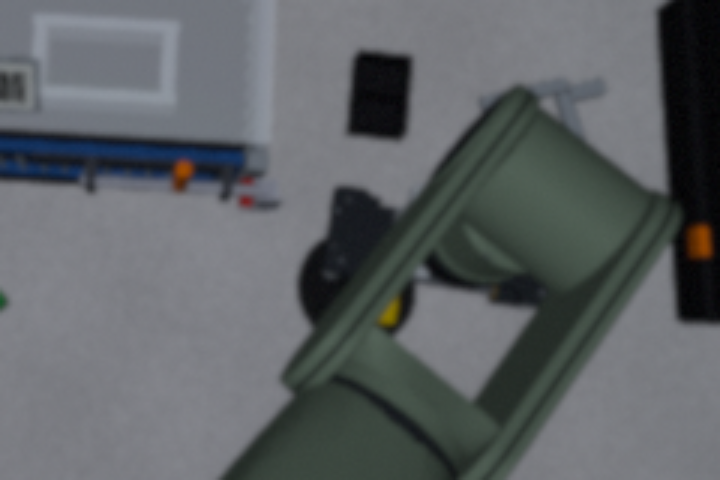

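Side view: the open fingers hang over the yellow head (crop 380,330). Descending.

```bash
python3 -m handwheel '[{"x":0.01,"y":0.01,"z":0.37,"yaw":0.01},{"x":0.01,"y":0.01,"z":0.37,"yaw":0.01},{"x":0.01,"y":0.01,"z":0.37,"yaw":0.01},{"x":0,"y":0,"z":0,"yaw":0}]' 1
python3 plan.py .468 -.2695 .308 -1.71 1
python3 - <<'E'
from h import *
save('side','s3.png')
cv2.imwrite('pics/s3c.png',cv2.resize(cv2.imread('pics/s3.png')[80:230,240:400],None,fx=4,fy=4))
E
```

```text
time: 2.85
ee_pos: [0.4624, -0.2765, 0.3069]
orientation: [2.05, -2.374, 0.011]
ft_force: [-0.2, 0.8, 0.3]
grip_width: 0.094
pos [ 0.4624 -0.2765  0.3069] ang -1.7171 tilt [ 0.0009 -0.0088 -1.    ] q [-0.698   0.231   1.7278 -0.0067  1.1765  1.0216] t 2.85 w 0.0940 F [-0.1505  0.7868  0.2539]
[-0.078 -0.046 -0.012] yaw -0.071
```

View pics/s3c.png

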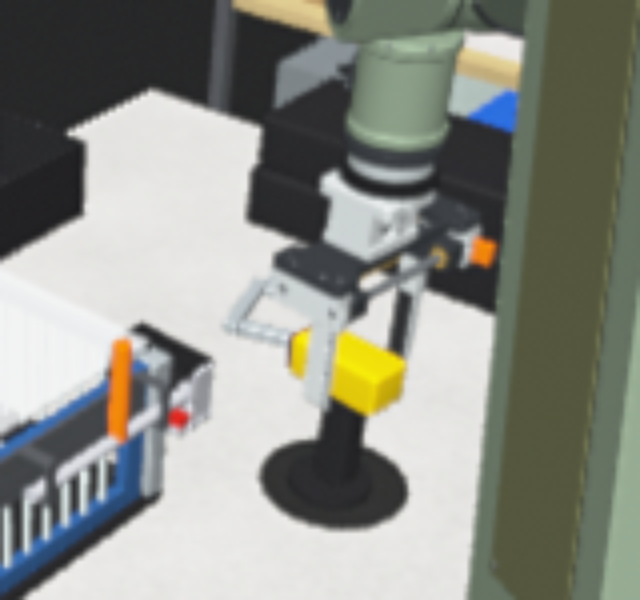

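```bash
python3 -m handwheel '[{"x":-0.08,"y":-0.045,"z":0,"yaw":-0.07},{"x":0,"y":0,"z":0,"yaw":0}]' 1
python3 plan.py .468 -.2695 .308 -1.71 1
python3 - <<'E'
from fit import *
s=state();p=s['ee_pos']; 
from scipy.spatial.transform import Rotation as Ro
m=Ro.from_rotvec(s['orientation']).as_matrix()
im=save('side','s4.png')
q=[proj('side',p+m@np.array(v))[0] for v in([.047,0,.18],[-.047,0,.18],[.047,0,.199],[-.047,0,.199],[0,0,.18])]
q.append(proj('side',np.array([.4685,-.2695,.145]))[0]);print(np.array(q))
im=cv2.resize(im[80:230,240:400],None,fx=4,fy=4)
for a in q: cv2.circle(im,tuple(int(v) for v in (a-[240,80])*4),4,(255,0,255),1)
cv2.imwrite('pics/s4c.png',im)
E
```

```text
time: 3.15
ee_pos: [0.47, -0.2712, 0.3128]
orientation: [2.058, -2.369, 0.029]
ft_force: [-0.3, -0.5, 0.6]
grip_width: 0.0942
pos [ 0.47   -0.2712  0.3128] ang -1.7109 tilt [ 0.0096 -0.016  -0.9998] q [-0.6812  0.2283  1.7173 -0.007   1.1785  1.0322] t 3.15 w 0.0942 F [-0.3234 -0.5041  0.5538]
[-0.015  0.023  0.048] yaw -0.009
[[335.6881 163.2183]
 [317.2836 173.8306]
 [334.8905 167.961 ]
 [316.6274 178.6683]
 [326.6734 168.4162]
 [327.269  166.2048]]
```

View pics/s4c.png

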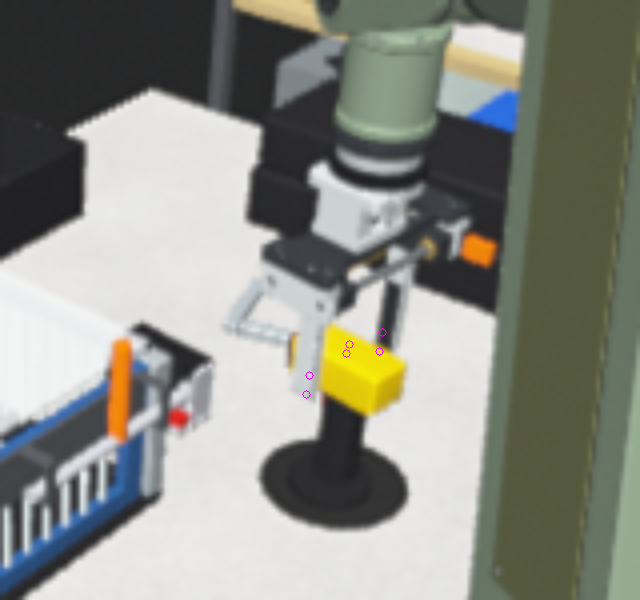

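```bash
python3 -m handwheel '[{"x":-0.02,"y":0.02,"z":0.04,"yaw":0},{"x":0,"y":0,"z":0,"yaw":0}]' 1
python3 plan.py .468 -.2695 .308 -1.71 1
python3 -m handwheel '[{"x":0,"y":0,"z":0,"yaw":0},{"x":0,"y":0,"z":0,"yaw":0},{"x":0,"y":0,"z":0,"yaw":0},{"x":0,"y":0,"z":0,"yaw":0}]' 0
python3 plan.py .468 -.2695 .308 -1.71 1
```

```text
time: 3.45
ee_pos: [0.4688, -0.2692, 0.3104]
orientation: [2.059, -2.368, 0.035]
ft_force: [0.1, 0.3, 0.2]
grip_width: 0.0939
pos [ 0.4688 -0.2692  0.3104] ang -1.7103 tilt [ 0.0122 -0.0186 -0.9998] q [-0.6795  0.2262  1.7256 -0.0074  1.1686  1.0335] t 3.45 w 0.0939 F [0.1358 0.2908 0.2166]
[0.004 0.008 0.024] yaw -0.003
time: 3.95
ee_pos: [0.4688, -0.2691, 0.3105]
orientation: [2.059, -2.368, 0.035]
ft_force: [-0.2, -0.1, 0.0]
grip_width: 0.0572
pos [ 0.4688 -0.2691  0.3105] ang -1.7101 tilt [ 0.0122 -0.0188 -0.9997] q [-0.6794  0.226   1.7256 -0.0075  1.1686  1.0334] t 3.95 w 0.0572 F [-0.2009 -0.1124  0.0071]
[0.004 0.008 0.024] yaw -0.001
```

```bash
python3 -m handwheel '[{"x":0,"y":0,"z":0,"yaw":0},{"x":0,"y":0,"z":0,"yaw":0},{"x":0,"y":0,"z":0,"yaw":0}]' 0
python3 plan.py .468 -.2695 .385 -1.71 3
```

```text
time: 4.32
ee_pos: [0.4689, -0.2689, 0.3103]
orientation: [2.06, -2.369, 0.034]
ft_force: [0.3, 0.2, -0.2]
grip_width: 0.0447
pos [ 0.4689 -0.2689  0.3103] ang -1.7101 tilt [ 0.0122 -0.0178 -0.9998] q [-0.6792  0.2262  1.7258 -0.0066  1.1689  1.0334] t 4.33 w 0.0447 F [ 0.2985  0.2138 -0.175 ]
[ 0.006 -0.001 -0.249] yaw -0.000
[ 0.006 -0.001 -0.249] yaw -0.000
[ 0.006 -0.001 -0.249] yaw -0.000
```

```bash
python3 -m handwheel '[{"x":0,"y":0,"z":-0.15,"yaw":0},{"x":0,"y":0,"z":-0.25,"yaw":0},{"x":0,"y":0,"z":-0.25,"yaw":0},{"x":0,"y":0,"z":-0.15,"yaw":0},{"x":0,"y":0,"z":0,"yaw":0}]' 0
python3 plan.py .44 -.08 .388 -1.65 6
```

```text
time: 4.95
ee_pos: [0.4669, -0.267, 0.3922]
orientation: [2.059, -2.367, 0.026]
ft_force: [0.1, -0.3, -4.3]
grip_width: 0.0443
pos [ 0.4669 -0.267   0.3922] ang -1.7102 tilt [ 0.0078 -0.0155 -0.9998] q [-0.6785  0.1342  1.6522 -0.0074  1.3395  1.0332] t 4.95 w 0.0443 F [ 0.089  -0.3314 -4.2727]
[-0.302  0.088  0.002] yaw -0.100
[-0.303  0.085  0.002] yaw -0.100
[-0.304  0.082  0.002] yaw -0.100
[-0.305  0.079  0.002] yaw -0.100
[-0.306  0.075  0.002] yaw -0.100
[-0.306  0.072  0.002] yaw -0.100
```

```bash
python3 -m handwheel '[{"x":-0.2,"y":0.08,"z":0,"yaw":-0.1},{"x":-0.3,"y":0.09,"z":0,"yaw":-0.1},{"x":-0.3,"y":0.08,"z":0,"yaw":-0.1},{"x":-0.3,"y":0.08,"z":0,"yaw":-0.1},{"x":-0.3,"y":0.08,"z":0,"yaw":-0.1}]' 0
python3 plan.py .44 .105 .387 -1.59 6
```

```text
time: 5.58
ee_pos: [0.438, -0.115, 0.3838]
orientation: [2.116, -2.313, 0.004]
ft_force: [0.3, 0.3, -3.4]
grip_width: 0.0443
pos [ 0.438  -0.115   0.3838] ang -1.6596 tilt [-0.0033 -0.0062 -1.    ] q [-0.4461 -0.039   1.8515 -0.0073  1.3294  1.2152] t 5.58 w 0.0443 F [ 0.286   0.2955 -3.3697]
[-0.366  0.029 -0.008] yaw -0.116
[-0.366  0.025 -0.008] yaw -0.116
[-0.366  0.021 -0.008] yaw -0.116
[-0.366  0.016 -0.008] yaw -0.116
[-0.367  0.012 -0.008] yaw -0.116
[-0.367  0.008 -0.008] yaw -0.116
```

```bash
python3 -m handwheel '[{"x":-0.37,"y":0.03,"z":-0.01,"yaw":-0.12},{"x":-0.37,"y":0.02,"z":-0.01,"yaw":-0.12},{"x":-0.37,"y":0.02,"z":-0.01,"yaw":-0.12},{"x":-0.37,"y":0.02,"z":-0.01,"yaw":-0.12},{"x":-0.35,"y":0.01,"z":-0.01,"yaw":-0.12}]' 0
python3 -m handwheel '[{"x":-0.15,"y":0,"z":-0.01,"yaw":-0.1},{"x":0,"y":0,"z":0,"yaw":0}]' 0
python3 plan.py .475 .105 .3853 -1.59 2
python3 - <<'E'
from fit import *
save('side','s5.png');im=save('top','t5.png')
for n in('side','top'):
  for th in('tag','scanner_nose','scanner'):
    print(n,th,[(np.round(a["pixel"],1),round(a["score"],2)) for a in tip_of(n,th)[:2]])
cv2.imwrite('pics/s5c.png',cv2.resize(cv2.imread('pics/s5.png')[90:270,150:370],None,fx=3.5,fy=3.3))
cv2.imwrite('pics/t5c.png',cv2.resize(im[110:290,140:340],None,fx=3.3,fy=3.3))
E
```

```text
time: 6.2
ee_pos: [0.4314, 0.0791, 0.381]
orientation: [2.186, -2.238, -0.019]
ft_force: [1.2, 0.5, -3.4]
grip_width: 0.044
time: 6.45
ee_pos: [0.4284, 0.098, 0.3794]
orientation: [2.202, -2.217, -0.026]
ft_force: [-0.5, 0.0, -3.1]
grip_width: 0.0445
pos [0.4284 0.098  0.3794] ang -1.5776 tilt [-0.0239 -0.     -0.9997] q [ 0.0273 -0.058   1.8792  0.0006  1.3443  1.6048] t 6.45 w 0.0445 F [-0.5291  0.0185 -3.0667]
[-0.036 -0.232 -0.035] yaw 0.062
[-0.038 -0.232 -0.035] yaw 0.062
side tag [(array([183.7, 204.2]), 0.77)]
side scanner_nose [(array([207.3, 255. ]), 0.93), (array([159.2, 307. ]), 0.21)]
side scanner [(array([251.9, 268.2]), 0.97)]
top tag [(array([159.4, 216.2]), 0.74), (array([186.7, 283. ]), 0.7)]
top scanner_nose []
top scanner []
```

View pics/s5c.png

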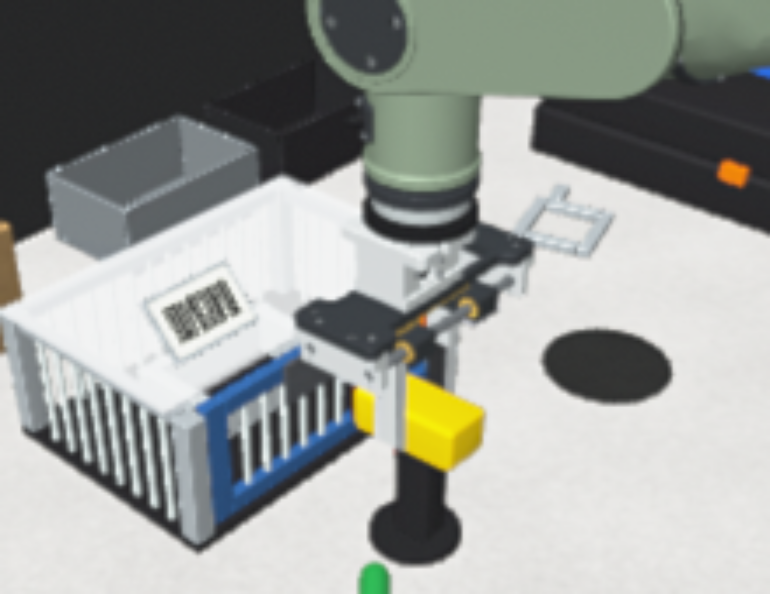

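View pics/t5c.png

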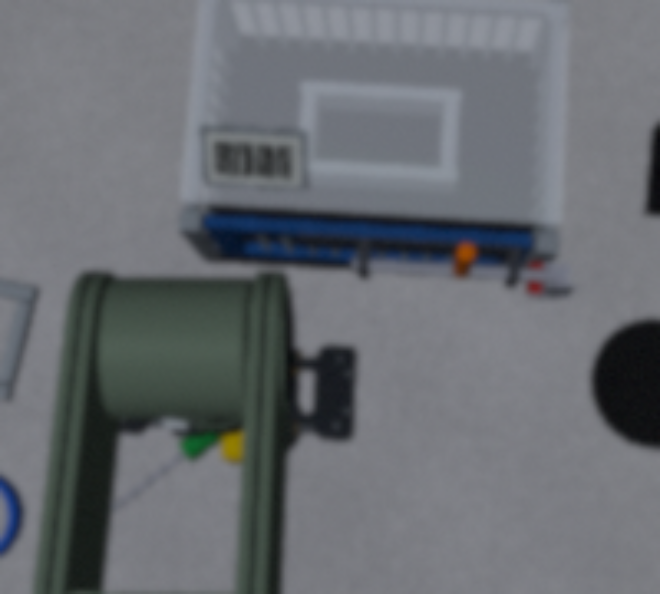

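```bash
python3 -m handwheel '[{"x":-0.02,"y":-0.15,"z":-0.03,"yaw":0},{"x":-0.02,"y":-0.15,"z":-0.03,"yaw":0},{"x":-0.02,"y":-0.15,"z":-0.03,"yaw":0},{"x":-0.02,"y":-0.1,"z":-0.01,"yaw":0},{"x":0,"y":0,"z":0,"yaw":0}]' 0
python3 plan.py .485 .108 .3885 -1.58 1
python3 - <<'E'
from fit import *
from scipy.spatial.transform import Rotation as Ro
save('side','s6.png')
# mat fit from t5
im=cv2.imread('pics/t5.png'); g=cv2.cvtColor(im,cv2.COLOR_BGR2GRAY); m,c,st=blob((g<50).astype(np.uint8)*255,(340,225)); print('mat blob',c,st)
a=np.linspace(0,6.28,40)
def mc(p): return np.abs(soft('top',np.c_[p[0]+.065*np.cos(a),p[1]+.065*np.sin(a),0*a+.003],g.shape)-m).sum()
r=minimize(mc,[.475,-.276],method='Nelder-Mead',options=dict(initial_simplex=[[.475,-.276],[.485,-.276],[.475,-.266]]));print('mat',r.x,r.fun)
im=cv2.imread('pics/s6.png');g=cv2.cvtColor(im,cv2.COLOR_BGR2GRAY); print('mat side',[x for x in (lambda q:(q[1],q[2]))(blob((g<75).astype(np.uint8)*255,(324,200)))], proj('side',[r.x[0],r.x[1],.003]))
s=state();m=Ro.from_rotvec(s['orientation']).as_matrix();p=s['ee_pos']
m0=Ro.from_rotvec([2.06,-2.369,.034]).as_matrix(); p0=np.array([.4689,-.2689,.3103])
y=-.14;S0=np.array([.4685,-.2695,.003]);RS0=Ro.from_euler('z',m0 is None and 0 or -1.7101+np.pi/2).as_matrix()
RS=m@m0.T@RS0; S=p+m@m0.T@(S0-p0)
nose=S+RS@np.array([.049,0,.122]);print('nose',nose,'dir',RS[:,0],'up',RS[:,2])
for tag in([.6305,.105,.2],[.6344,.1065,.2]): print(RS.T@(np.array(tag)-nose))
for n in('side',):
  for th in('tag','scanner_nose'): print(n,th,[(np.round(q["pixel"],1),round(q["score"],2)) for q in tip_of(n,th)[:2]])
print(proj('side',nose),proj('side',[.632,.106,.2]),proj('top',[.632,.106,.2]))
im=cv2.imread('pics/s6.png');cv2.imwrite('pics/s6c.png',cv2.resize(im[90:270,150:370],None,fx=3.5,fy=3.3))
E
```

```text
time: 7.48
ee_pos: [0.4911, 0.1029, 0.3905]
orientation: [2.197, -2.227, -0.02]
ft_force: [-1.5, 0.6, -3.0]
grip_width: 0.0439
pos [0.4911 0.1029 0.3905] ang -1.5843 tilt [-0.0184 -0.0001 -0.9998] q [0.0337 0.0683 1.7282 0.0006 1.3636 1.6178] t 7.47 w 0.0439 F [-1.4827  0.645  -3.0415]
[-0.05   0.061  0.021] yaw -0.043
mat blob [338.3465 225.8452] [ 320  208   38   37 1111]
mat [ 0.472 -0.277] 142.125
mat side [array([323.0119, 200.4167]), array([306, 190,  35,  22, 588], dtype=int32)] [[322.3219 199.4886]]
nose [0.5331 0.1045 0.2035] dir [ 0.9993 -0.0134 -0.0339] up [ 0.0337 -0.0159  0.9993]
[ 0.0975  0.0018 -0.0003]
[ 0.1013  0.0034 -0.0002]
side tag [(array([185.1, 202.2]), 0.55)]
side scanner_nose [(array([197.5, 236.1]), 0.75), (array([196.9, 323.8]), 0.6)]
[[234.2812 196.6877]] [[207.2883 183.768 ]] [[216.5607 157.8104]]
```

View pics/s6c.png

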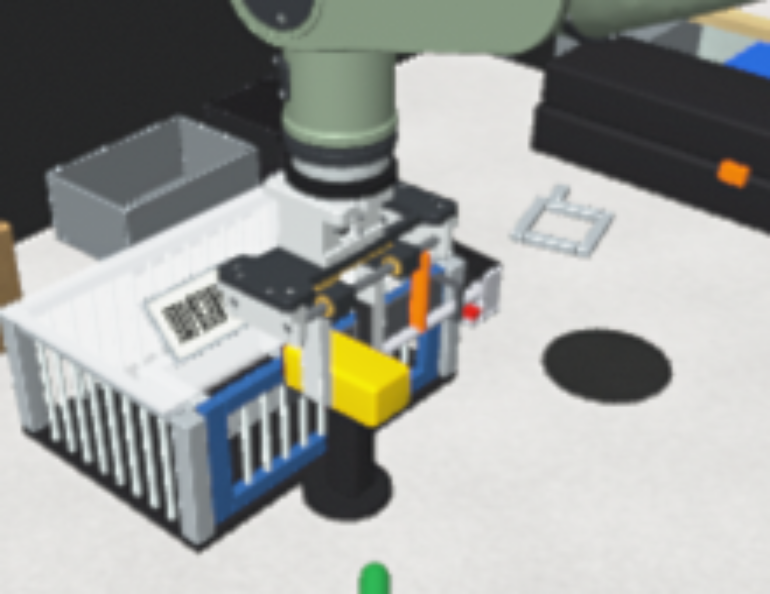

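Predicted beam offset at the tag is about 3 mm sideways and 0 vertically at 100 mm; the network nose (side 236,198) agrees. Hold.

```bash
python3 -m handwheel '[{"x":0,"y":0,"z":0,"yaw":0},{"x":0,"y":0,"z":0,"yaw":0},{"x":0,"y":0,"z":0,"yaw":0},{"x":0,"y":0,"z":0,"yaw":0},{"x":0,"y":0,"z":0,"yaw":0}]' 0
python3 -m handwheel '[{"x":0,"y":0,"z":0,"yaw":0},{"x":0,"y":0,"z":0,"yaw":0},{"x":0,"y":0,"z":0,"yaw":0},{"x":0,"y":0,"z":0,"yaw":0},{"x":0,"y":0,"z":0,"yaw":0}]' 0
python3 -m handwheel '[{"x":0,"y":0,"z":0,"yaw":0},{"x":0,"y":0,"z":0,"yaw":0},{"x":0,"y":0,"z":0,"yaw":0}]' 0
python3 plan.py .44 .1 .391 -1.6 3
```

```text
time: 8.25
ee_pos: [0.4886, 0.1028, 0.39]
orientation: [2.196, -2.226, -0.022]
ft_force: [-0.5, -0.1, -3.0]
grip_width: 0.0442
time: 8.88
ee_pos: [0.4887, 0.1028, 0.3901]
orientation: [2.196, -2.226, -0.022]
ft_force: [0.6, 0.1, -2.4]
grip_width: 0.0443
time: 9.25
ee_pos: [0.4887, 0.1028, 0.3901]
orientation: [2.196, -2.226, -0.022]
ft_force: [-1.1, -0.4, -3.3]
grip_width: 0.0441
pos [0.4887 0.1028 0.3901] ang -1.5842 tilt [-0.0204 -0.0002 -0.9998] q [0.0337 0.0642 1.7336 0.0005 1.3643 1.6178] t 9.25 w 0.0441 F [-1.1011 -0.3512 -3.3416]
[0.012 0.162 0.   ] yaw 0.053
[0.012 0.162 0.   ] yaw 0.053
[0.013 0.162 0.   ] yaw 0.053
```

```bash
python3 -m handwheel '[{"x":0.01,"y":0.16,"z":-0.03,"yaw":0.05},{"x":0.01,"y":0.16,"z":-0.03,"yaw":0.05},{"x":0.05,"y":0.16,"z":-0.03,"yaw":0.05},{"x":0.2,"y":0.02,"z":0,"yaw":0.1},{"x":0.35,"y":0,"z":0,"yaw":0.1}]' 0
python3 plan.py .445 -.15 .395 -1.66 6
```

```text
time: 9.88
ee_pos: [0.4338, 0.0423, 0.4009]
orientation: [2.161, -2.261, -0.021]
ft_force: [0.5, -0.6, -4.2]
grip_width: 0.0441
pos [0.4338 0.0423 0.4009] ang -1.6159 tilt [-0.0192  0.0003 -0.9998] q [-0.1014 -0.0893  1.862  -0.0017  1.388   1.5148] t 9.88 w 0.0441 F [ 0.5341 -0.5716 -4.178 ]
[ 0.319 -0.033  0.009] yaw 0.073
[ 0.319 -0.036  0.009] yaw 0.073
[ 0.319 -0.038  0.009] yaw 0.073
[ 0.318 -0.04   0.009] yaw 0.073
[ 0.318 -0.043  0.009] yaw 0.073
[ 0.318 -0.045  0.009] yaw 0.073
```

```bash
python3 -m handwheel '[{"x":0.35,"y":-0.03,"z":0.01,"yaw":0.07},{"x":0.35,"y":-0.03,"z":0.01,"yaw":0.07},{"x":0.35,"y":-0.04,"z":0.01,"yaw":0.07},{"x":0.35,"y":-0.04,"z":0.01,"yaw":0.07},{"x":0.35,"y":-0.04,"z":0.01,"yaw":0.07}]' 0
python3 plan.py .472 -.277 .395 -1.71 5
```

```text
time: 10.5
ee_pos: [0.4386, -0.1377, 0.3974]
orientation: [2.123, -2.3, -0.015]
ft_force: [0.9, 0.4, -2.3]
grip_width: 0.0444
pos [ 0.4386 -0.1377  0.3974] ang -1.6508 tilt [-0.0146 -0.0008 -0.9999] q [-0.4904 -0.0329  1.8163 -0.0077  1.3707  1.1619] t 10.50 w 0.0444 F [ 0.8633  0.4422 -2.3464]
[ 0.272 -0.089  0.004] yaw 0.118
[ 0.271 -0.092  0.004] yaw 0.118
[ 0.27  -0.095  0.004] yaw 0.118
[ 0.269 -0.099  0.004] yaw 0.118
[ 0.268 -0.102  0.004] yaw 0.118
```

```bash
python3 -m handwheel '[{"x":0.29,"y":-0.09,"z":0,"yaw":0.12},{"x":0.27,"y":-0.09,"z":0,"yaw":0.12},{"x":0.27,"y":-0.09,"z":0,"yaw":0.12},{"x":0.25,"y":-0.1,"z":0,"yaw":0.12},{"x":0.12,"y":-0.05,"z":0,"yaw":0.12}]' 0
python3 -m handwheel '[{"x":0,"y":0,"z":0,"yaw":0}]' 0
python3 plan.py .473 -.277 .345 -1.71 2
```

```text
time: 11.12
ee_pos: [0.4665, -0.266, 0.3981]
orientation: [2.047, -2.369, -0.012]
ft_force: [-0.5, -0.3, -4.0]
grip_width: 0.0442
time: 11.25
ee_pos: [0.4664, -0.2662, 0.3981]
orientation: [2.046, -2.37, -0.013]
ft_force: [-0.1, -0.5, -4.6]
grip_width: 0.0439
pos [ 0.4664 -0.2662  0.3981] ang -1.7175 tilt [-0.0132 -0.0007 -0.9999] q [-0.6776  0.135   1.6386 -0.009   1.3779  1.0418] t 11.25 w 0.0439 F [-0.1015 -0.4537 -4.5965]
[ 0.048 -0.044  0.265] yaw -0.038
[ 0.048 -0.044  0.265] yaw -0.038
```

```bash
python3 -m handwheel '[{"x":0,"y":-0.04,"z":0.2,"yaw":0},{"x":0,"y":-0.04,"z":0.25,"yaw":0},{"x":0,"y":-0.04,"z":0.2,"yaw":0},{"x":0,"y":-0.03,"z":0.1,"yaw":0},{"x":0,"y":0,"z":0,"yaw":0}]' 0
python3 plan.py .475 -.277 .316 -1.71 1
```

```text
time: 11.88
ee_pos: [0.4801, -0.2636, 0.3222]
orientation: [2.052, -2.368, -0.016]
ft_force: [0.2, -0.4, -3.9]
grip_width: 0.044
pos [ 0.4801 -0.2636  0.3222] ang -1.7135 tilt [-0.0131  0.0018 -0.9999] q [-0.6585  0.235   1.6872 -0.007   1.2308  1.0574] t 11.88 w 0.0440 F [ 0.1741 -0.3949 -3.8734]
[0.14  0.03  0.063] yaw -0.035
```

```bash
python3 -m handwheel '[{"x":0.1,"y":-0.01,"z":0,"yaw":0},{"x":0.08,"y":-0.01,"z":0.03,"yaw":0},{"x":0,"y":0,"z":0.03,"yaw":0},{"x":0,"y":0,"z":0,"yaw":0}]' 0
python3 - <<'E'
from fit import *
im=save('side','s7.png');cv2.imwrite('pics/s7c.png',cv2.resize(im[80:230,240:400],None,fx=4,fy=4))
E
python3 plan.py .478 -.283 .311 -1.71 1
```

```text
time: 12.38
ee_pos: [0.4799, -0.2837, 0.3187]
orientation: [2.052, -2.368, -0.008]
ft_force: [0.4, 0.0, -3.2]
grip_width: 0.0442
pos [ 0.48   -0.2837  0.3188] ang -1.7136 tilt [-0.0091 -0.0018 -1.    ] q [-0.6872  0.2572  1.6671 -0.0077  1.2231  1.029 ] t 12.43 w 0.0442 F [ 0.2065  0.0607 -3.1385]
[-0.005  0.02   0.079] yaw -0.036
```

View pics/s7c.png

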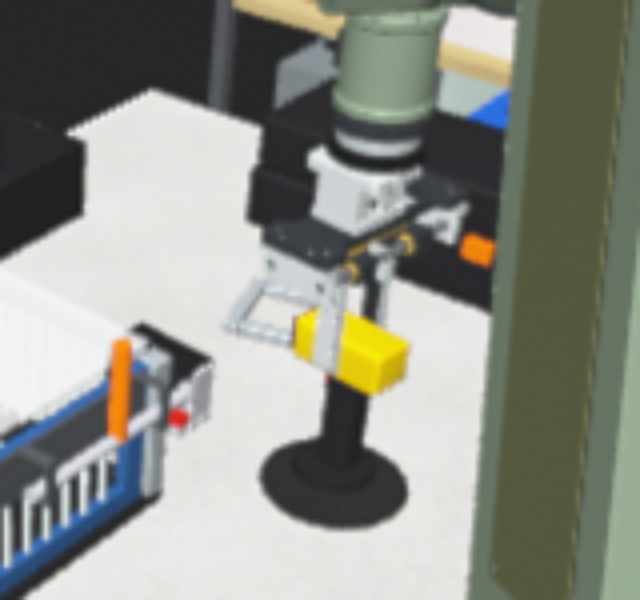

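Scanner hangs just above the mat, centred (crop 335,480). Lower to contact.

```bash
python3 -m handwheel '[{"x":0,"y":0,"z":0.04,"yaw":0},{"x":0,"y":0,"z":0.04,"yaw":0},{"x":0,"y":0,"z":0,"yaw":0}]' 0
python3 plan.py .478 -.283 .311 -1.71 1
```

```text
time: 12.8
ee_pos: [0.4801, -0.2835, 0.3108]
orientation: [2.053, -2.368, -0.006]
ft_force: [-0.8, 1.0, -0.5]
grip_width: 0.0441
pos [ 0.4801 -0.2835  0.3108] ang -1.7133 tilt [-0.0084 -0.002  -1.    ] q [-0.6869  0.2665  1.6738 -0.0074  1.2065  1.0291] t 12.80 w 0.0441 F [-0.7511  1.0395 -0.5028]
[-0.002  0.021 -0.002] yaw -0.033
```

```bash
python3 -m handwheel '[{"x":0,"y":0,"z":0.01,"yaw":0},{"x":0,"y":0,"z":0,"yaw":0}]' 0
python3 -m handwheel '[{"x":0,"y":0,"z":0,"yaw":0},{"x":0,"y":0,"z":0,"yaw":0},{"x":0,"y":0,"z":0,"yaw":0},{"x":0,"y":0,"z":0,"yaw":0}]' 0.8
python3 - <<'E'
from fit import *
im=save('side','s8.png');cv2.imwrite('pics/s8c.png',cv2.resize(im[80:230,240:400],None,fx=4,fy=4))
E
python3 plan.py .476 -.283 .43 -1.71 3
```

```text
time: 13.05
ee_pos: [0.4803, -0.2834, 0.3109]
orientation: [2.053, -2.368, -0.005]
ft_force: [-0.8, 0.5, -2.6]
grip_width: 0.0435
time: 13.55
ee_pos: [0.4808, -0.284, 0.3115]
orientation: [2.053, -2.368, -0.0]
ft_force: [-0.9, 0.7, 0.0]
grip_width: 0.0748
pos [ 0.4808 -0.284   0.3115] ang -1.7130 tilt [-0.0055 -0.0046 -1.    ] q [-0.6867  0.2663  1.6724 -0.0076  1.2042  1.0291] t 13.60 w 0.0753 F [0.1894 0.5513 0.3605]
[ 0.001  0.018 -0.395] yaw -0.010
[ 0.001  0.018 -0.395] yaw -0.010
[ 0.001  0.018 -0.395] yaw -0.010
```

View pics/s8c.png

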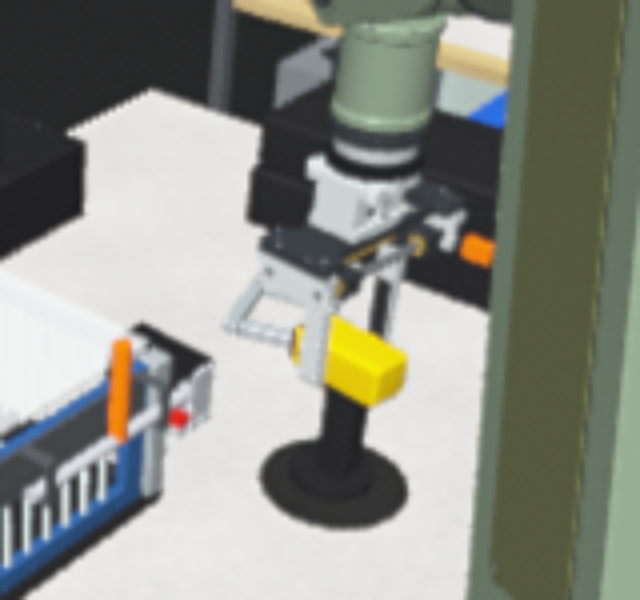

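Standing on the mat, both fingers free. Raise straight up and go to above the knob.

```bash
python3 -m handwheel '[{"x":0,"y":0,"z":-0.2,"yaw":0},{"x":0,"y":0,"z":-0.3,"yaw":0},{"x":0,"y":0,"z":-0.35,"yaw":0},{"x":0,"y":0,"z":-0.35,"yaw":0},{"x":0,"y":0,"z":-0.1,"yaw":0}]' 0.9
python3 plan.py .53 -.076 .45 -1.6 5
```

```text
time: 14.22
ee_pos: [0.4812, -0.2833, 0.4431]
orientation: [2.053, -2.368, -0.007]
ft_force: [0.1, 0.5, -0.0]
grip_width: 0.0847
pos [ 0.4812 -0.2833  0.4431] ang -1.7132 tilt [-0.0088 -0.002  -1.    ] q [-0.6852  0.1456  1.5328 -0.0072  1.4688  1.0288] t 14.22 w 0.0847 F [ 0.1266  0.5489 -0.0013]
[-0.424 -0.038 -0.016] yaw -0.226
[-0.423 -0.047 -0.016] yaw -0.226
[-0.422 -0.057 -0.016] yaw -0.226
[-0.421 -0.066 -0.016] yaw -0.226
[-0.419 -0.076 -0.016] yaw -0.226
```

```bash
python3 -m handwheel '[{"x":-0.42,"y":-0.04,"z":-0.02,"yaw":-0.23},{"x":-0.42,"y":-0.05,"z":-0.02,"yaw":-0.23},{"x":-0.42,"y":-0.06,"z":-0.02,"yaw":-0.23},{"x":-0.42,"y":-0.07,"z":-0.02,"yaw":-0.23},{"x":-0.35,"y":-0.08,"z":-0.02,"yaw":-0.23}]' 0.7
python3 - <<'E'
from fit import *
im=save('side','s9.png');t=save('top','t9.png')
M={}
for n,near in(('top',(344,222)),('side',(327,172))):
    m,c,st=blob(yellow(cv2.imread(f'pics/{n[0]}9.png')),near); M[n]=m; print(n,c,st)
def cost(p,ns=('top','side')):
    P=box(*p[:3],(-.045,-.022,.102),(.045,.022,.142),.003)
    return sum(np.abs(soft(n,P,M[n].shape)-M[n]).sum() for n in ns)
for ns in(('top','side'),('top',),('side',)):
  best=min((minimize(cost,[.475,-.278,y],args=(ns,),method='Nelder-Mead',options=dict(initial_simplex=[[.475,-.278,y],[.485,-.278,y],[.475,-.265,y],[.475,-.278,y+.15]])) for y in(-.2,0)),key=lambda r:r.fun)
  print(ns,best.x,best.fun)
cv2.imwrite('pics/s9c.png',cv2.resize(im[60:240,200:400],None,fx=3.3,fy=3.3))
cv2.imwrite('pics/t9c.png',cv2.resize(t[110:290,200:400],None,fx=3.3,fy=3.3))
E
python3 plan.py .555 -.0756 .45 -1.59 2
```

```text
time: 14.85
ee_pos: [0.531, -0.081, 0.4472]
orientation: [2.18, -2.247, -0.016]
ft_force: [0.6, 0.3, 0.2]
grip_width: 0.0661
top [348.6438 220.5659] [339 204  20  33 539]
side [327.007  169.5748] [313 158  29  24 428]
('top', 'side') [ 0.4737 -0.2803 -0.1672] 151.375
('top',) [ 0.4739 -0.2801 -0.1514] 57.5
('side',) [ 0.4759 -0.2824 -0.3767] 75.4375
pos [ 0.5313 -0.0796  0.4473] ang -1.5977 tilt [-0.0143  0.001  -0.9999] q [-0.309   0.0996  1.5753 -0.0034  1.4806  1.2891] t 14.95 w 0.0658 F [-0.0665 -0.633   0.1814]
[-0.023 -0.118 -0.015] yaw -0.039
[-0.023 -0.118 -0.015] yaw -0.039
```

View pics/s9c.png

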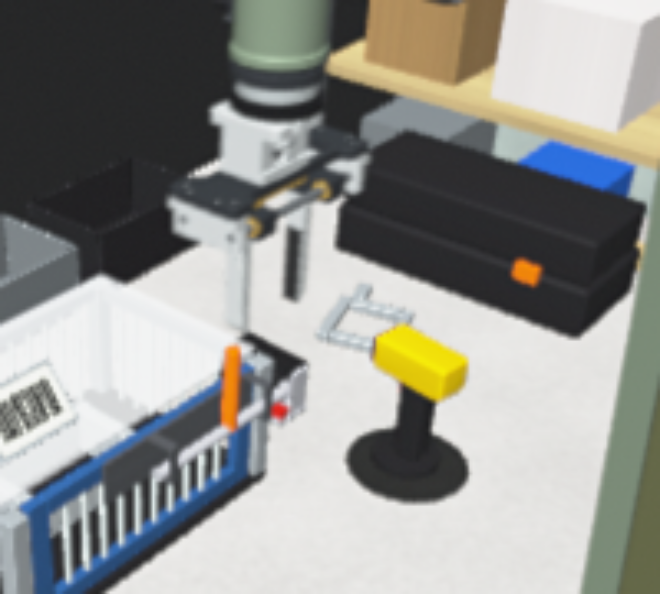

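View pics/t9c.png

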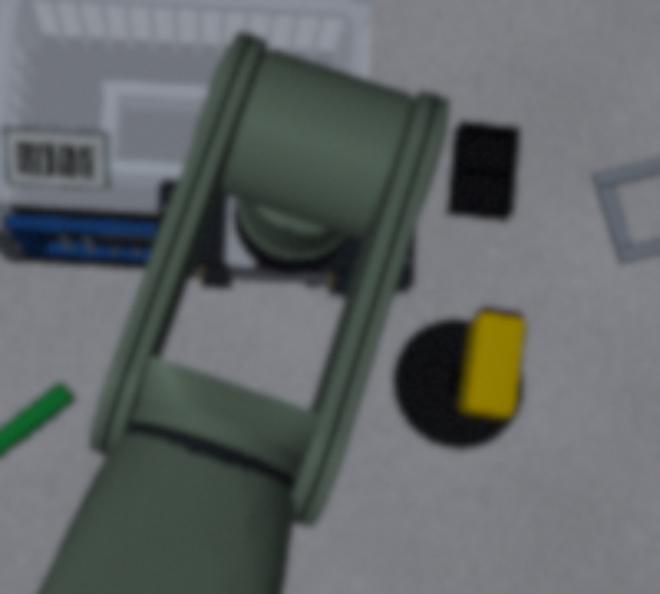

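```bash
python3 -m handwheel '[{"x":-0.02,"y":-0.14,"z":0,"yaw":-0.04},{"x":-0.02,"y":-0.14,"z":0,"yaw":-0.04},{"x":0,"y":0,"z":0.15,"yaw":0},{"x":0,"y":0,"z":0.1,"yaw":0},{"x":0,"y":0,"z":0,"yaw":0}]' 0.7
python3 plan.py .558 -.0756 .42 -1.59 1
python3 - <<'E'
from fit import *
from scipy.spatial.transform import Rotation as Ro
im=save('side','s10.png')
s=state();m=Ro.from_rotvec(s['orientation']).as_matrix();p=s['ee_pos'];print('grasp',p+m[:,2]*.18)
q=[proj('side',v)[0] for v in([.5552,-.0756,.205],[.5552,-.0756,.148],p+m[:,2]*.199,p+m@np.array([.033,0,.199]),p+m@np.array([-.033,0,.199]))]
im=cv2.resize(im[90:210,200:340],None,fx=5,fy=5)
for a in q: cv2.circle(im,tuple(int(v) for v in (a-[200,90]+.5)*5),4,(255,0,255),1)
cv2.imwrite('pics/s10c.png',im)
E
```

```text
time: 15.58
ee_pos: [0.5605, -0.079, 0.4166]
orientation: [2.187, -2.237, -0.023]
ft_force: [0.6, 0.4, 0.8]
grip_width: 0.0659
pos [ 0.5605 -0.079   0.4166] ang -1.5932 tilt [-0.0198  0.0012 -0.9998] q [-0.2919  0.1844  1.5428 -0.0046  1.4337  1.302 ] t 15.57 w 0.0659 F [0.6165 0.3857 0.7563]
[-0.034  0.026 -0.034] yaw -0.032
grasp [ 0.5571 -0.0789  0.2371]
```

View pics/s10c.png

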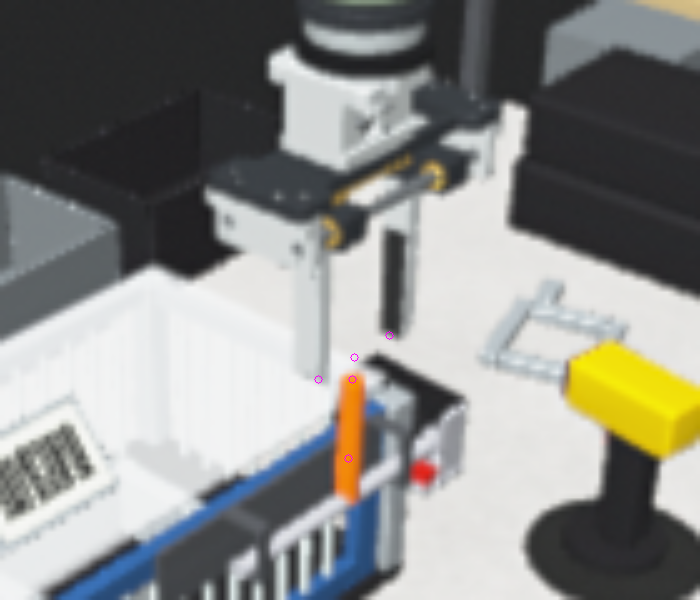

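```bash
python3 -m handwheel '[{"x":-0.03,"y":0.02,"z":0.15,"yaw":0},{"x":0,"y":0,"z":0.2,"yaw":0},{"x":0,"y":0,"z":0.15,"yaw":0},{"x":0,"y":0,"z":0,"yaw":0}]' 0.7
python3 plan.py .558 -.0756 .362 -1.59 1
python3 - <<'E'
from fit import *
from scipy.spatial.transform import Rotation as Ro
im=save('side','s11.png')
s=state();m=Ro.from_rotvec(s['orientation']).as_matrix();p=s['ee_pos'];print('grasp',p+m[:,2]*.18)
im=cv2.resize(im[90:210,200:340],None,fx=5,fy=5)
cv2.imwrite('pics/s11c.png',im)
E
```

```text
time: 16.12
ee_pos: [0.5567, -0.0756, 0.3647]
orientation: [2.187, -2.238, -0.021]
ft_force: [0.7, -0.5, -0.6]
grip_width: 0.0655
pos [ 0.5567 -0.0756  0.3647] ang -1.5937 tilt [-0.0185  0.001  -0.9998] q [-0.288   0.2197  1.6111 -0.0045  1.3287  1.3068] t 16.12 w 0.0655 F [ 0.7343 -0.4523 -0.591 ]
[-0.001 -0.014  0.027] yaw -0.037
grasp [ 0.5539 -0.0756  0.1857]
```

View pics/s11c.png

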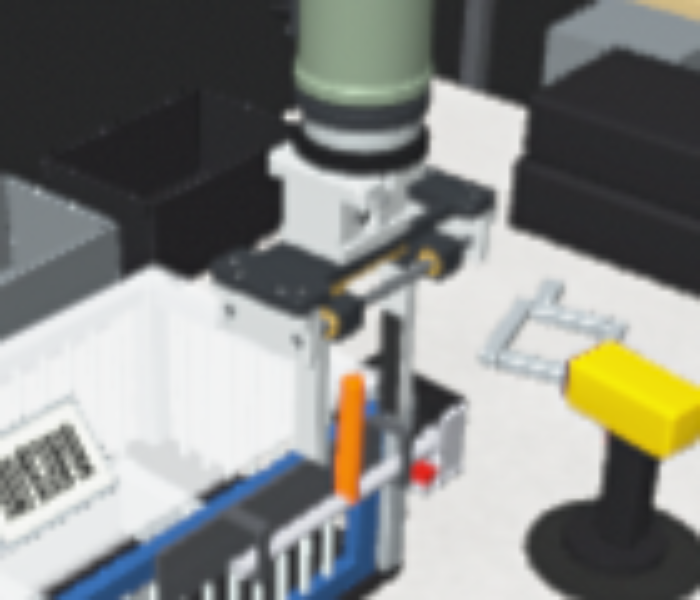

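```bash
python3 -m handwheel '[{"x":0,"y":-0.01,"z":0.02,"yaw":0},{"x":0,"y":0,"z":0,"yaw":0},{"x":0,"y":0,"z":0,"yaw":0},{"x":0,"y":0,"z":0,"yaw":0},{"x":0,"y":0,"z":0,"yaw":0}]' 0.1
python3 -m handwheel '[{"x":0,"y":0,"z":0,"yaw":0},{"x":0,"y":0,"z":0,"yaw":0},{"x":0,"y":0,"z":0,"yaw":0}]' 0.05
python3 plan.py .558 -.0756 .362 -1.59 1
```

```text
time: 16.8
ee_pos: [0.559, -0.0759, 0.3661]
orientation: [2.19, -2.24, -0.012]
ft_force: [0.2, -0.2, -0.1]
grip_width: 0.0195
time: 17.18
ee_pos: [0.559, -0.076, 0.3662]
orientation: [2.189, -2.24, -0.012]
ft_force: [0.1, -0.3, 0.5]
grip_width: 0.0153
pos [ 0.559  -0.076   0.3662] ang -1.5936 tilt [-0.012  -0.001  -0.9999] q [-0.2874  0.2211  1.6063 -0.0045  1.3254  1.3073] t 17.18 w 0.0153 F [ 0.1049 -0.3071  0.5466]
[-0.004  0.009  0.042] yaw -0.036
```

```bash
python3 -m handwheel '[{"x":0,"y":0,"z":-0.05,"yaw":0},{"x":0,"y":0,"z":-0.05,"yaw":0},{"x":0,"y":0,"z":-0.03,"yaw":0},{"x":0,"y":0,"z":0,"yaw":0}]' 0
python3 plan.py .559 -.076 .380 -1.59 1
python3 - <<'E'
from fit import *
im=save('side','s12.png')
cv2.imwrite('pics/s12c.png',cv2.resize(im[90:210,200:340],None,fx=5,fy=5))
E
```

```text
time: 17.68
ee_pos: [0.559, -0.076, 0.3794]
orientation: [2.189, -2.24, -0.013]
ft_force: [-0.3, -0.5, -2.4]
grip_width: 0.0153
pos [ 0.559  -0.076   0.3794] ang -1.5937 tilt [-0.0126 -0.0009 -0.9999] q [-0.2874  0.2091  1.5922 -0.0045  1.3521  1.3073] t 17.68 w 0.0153 F [-0.3271 -0.534  -2.3587]
[-0.     0.    -0.006] yaw -0.037
```

View pics/s12c.png

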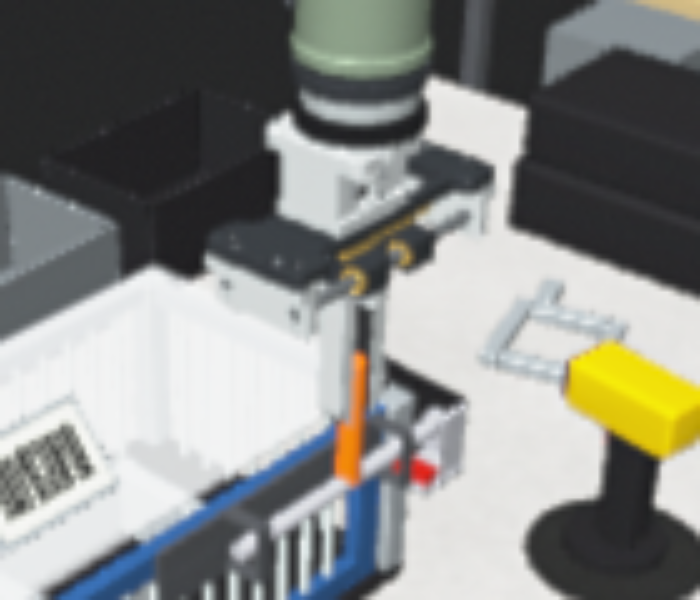

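Bolt lifted 13 mm with the knob (its bottom rose from crop y 500 to 480). Draw left.

```bash
python3 -m handwheel '[{"x":-0.05,"y":0,"z":-0.005,"yaw":0},{"x":-0.06,"y":0,"z":0,"yaw":0},{"x":0,"y":0,"z":0,"yaw":0}]' 0
python3 plan.py .56 -.03 .380 -1.59 4
```

```text
time: 18.1
ee_pos: [0.5593, -0.0644, 0.3797]
orientation: [2.189, -2.24, -0.012]
ft_force: [0.2, 0.3, -1.5]
grip_width: 0.0155
pos [ 0.5593 -0.0644  0.3797] ang -1.5938 tilt [-0.0125 -0.0014 -0.9999] q [-0.2672  0.2064  1.5949 -0.0048  1.352   1.3277] t 18.10 w 0.0155 F [ 0.1749  0.3278 -1.5373]
[-0.086  0.    -0.001] yaw -0.010
[-0.086  0.    -0.001] yaw -0.010
[-0.086  0.    -0.001] yaw -0.010
[-0.086  0.    -0.001] yaw -0.010
```

```bash
python3 -m handwheel '[{"x":-0.1,"y":0,"z":0,"yaw":0},{"x":-0.1,"y":0,"z":0,"yaw":0},{"x":-0.1,"y":0,"z":0,"yaw":0},{"x":-0.08,"y":0,"z":0,"yaw":0},{"x":0,"y":0,"z":0,"yaw":0}]' 0
python3 plan.py .56 -.03 .380 -1.59 1
python3 - <<'E'
from fit import *
im=save('side','s13.png')
cv2.imwrite('pics/s13c.png',cv2.resize(im[90:210,200:340],None,fx=5,fy=5))
E
```

```text
time: 18.73
ee_pos: [0.5604, -0.0232, 0.3797]
orientation: [2.19, -2.239, -0.011]
ft_force: [1.2, -0.1, -1.2]
grip_width: 0.0155
pos [ 0.5604 -0.0232  0.3797] ang -1.5929 tilt [-0.0115 -0.0014 -0.9999] q [-0.1947  0.2017  1.6004 -0.0037  1.3505  1.3991] t 18.73 w 0.0155 F [ 1.1955 -0.1075 -1.1744]
[ 0.068  0.003 -0.003] yaw -0.029
```

View pics/s13c.png

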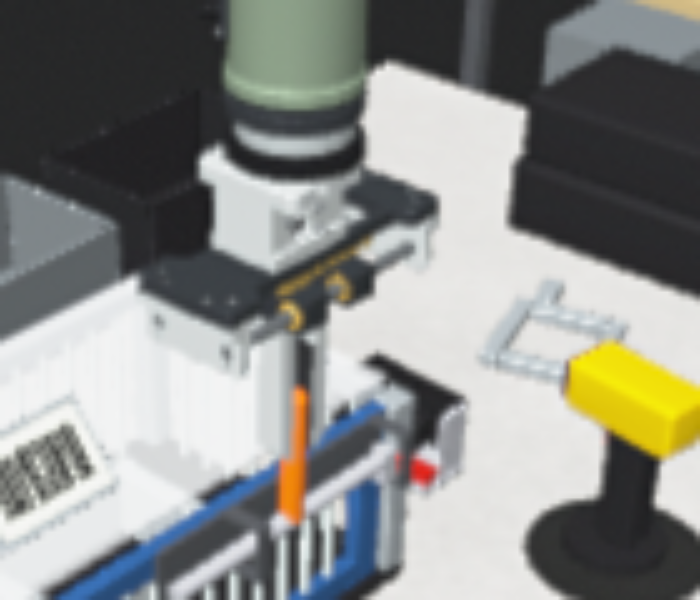

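```bash
python3 -m handwheel '[{"x":-0.01,"y":0.055,"z":0,"yaw":0.3},{"x":-0.02,"y":0.11,"z":0,"yaw":0.6},{"x":-0.02,"y":0.11,"z":0,"yaw":0.6},{"x":0,"y":0,"z":0,"yaw":0}]' 0
python3 - <<'E'
from fit import *
from scipy.spatial.transform import Rotation as Ro
s=state();m=Ro.from_rotvec(s['orientation']).as_matrix();g=s['ee_pos']+m[:,2]*.18
H=np.array([.5867,.1565]); r=g[:2]-H; print(g,'F',s['ft_force'],'tq',s['torque'],'w',s['grip_width'],'tilt',m[:,2])
R=np.hypot(*r); along=np.sqrt(R*R-.026**2); th=-(np.arctan2(r[1],r[0])-np.arctan2(-along,-.026))+.0-(.02)
print('pull',.233-along,'gate(cage yaw -.02)',th,'tool turn',-(np.arctan2(m[1,0],m[0,0])+1.593))
E
```

```text
time: 19.27
ee_pos: [0.5327, -0.0166, 0.3804]
orientation: [2.007, -2.408, -0.007]
ft_force: [1.8, 0.2, -2.3]
grip_width: 0.0154
[ 0.5312 -0.0167  0.2004] F [ 1.803   0.2361 -2.2984] tq [ 0.0814 -0.4476  0.0525] w 0.015444034497173666 tilt [-0.0082 -0.0007 -1.    ]
pull 0.05300172893163174 gate(cage yaw -.02) 0.14641949123847356 tool turn 0.158894249413712
```

```bash
python3 -m handwheel '[{"x":-0.015,"y":0.09,"z":0,"yaw":0.5},{"x":-0.02,"y":0.11,"z":0,"yaw":0.6},{"x":-0.02,"y":0.11,"z":0,"yaw":0.6},{"x":-0.01,"y":0.055,"z":0,"yaw":0.3},{"x":0,"y":0,"z":0,"yaw":0}]' 0
cat > chk.py <<'E'
from fit import *
from scipy.spatial.transform import Rotation as Ro
s=state();m=Ro.from_rotvec(s['orientation']).as_matrix();g=s['ee_pos']+m[:,2]*.18
H=np.array([.5867,.1565]); r=g[:2]-H; print('t',s['time'],g,'F',s['ft_force'],'w',s['grip_width'],'tilt',m[:,2])
R=np.hypot(*r); along=np.sqrt(R*R-.026**2); th=-(np.arctan2(r[1],r[0])-np.arctan2(-along,-.026))+.0-(.02)
print('pull',.233-along,'gate(cage yaw -.02)',th,'tool turn',-(np.arctan2(m[1,0],m[0,0])+1.593))
E
python3 chk.py; python3 - <<'E'
from fit import *
im=save('side','s14.png');t=save('top','t14.png')
cv2.imwrite('pics/s14c.png',cv2.resize(im[80:270,140:370],None,fx=3.3,fy=3.1))
cv2.imwrite('pics/t14c.png',cv2.resize(t[110:290,170:400],None,fx=3.3,fy=3.3))
E
```

```text
time: 19.9
ee_pos: [0.5001, -0.0022, 0.3819]
orientation: [1.753, -2.603, 0.002]
ft_force: [2.4, 0.0, -2.0]
grip_width: 0.0154
t 19.9 [ 0.4997 -0.0027  0.2019] F [ 2.4089  0.0392 -2.0045] w 0.015382142038099816 tilt [-0.002  -0.0025 -1.    ]
pull 0.05347422556185025 gate(cage yaw -.02) 0.3363065724549037 tool turn 0.36343130131666723
```

View pics/s14c.png

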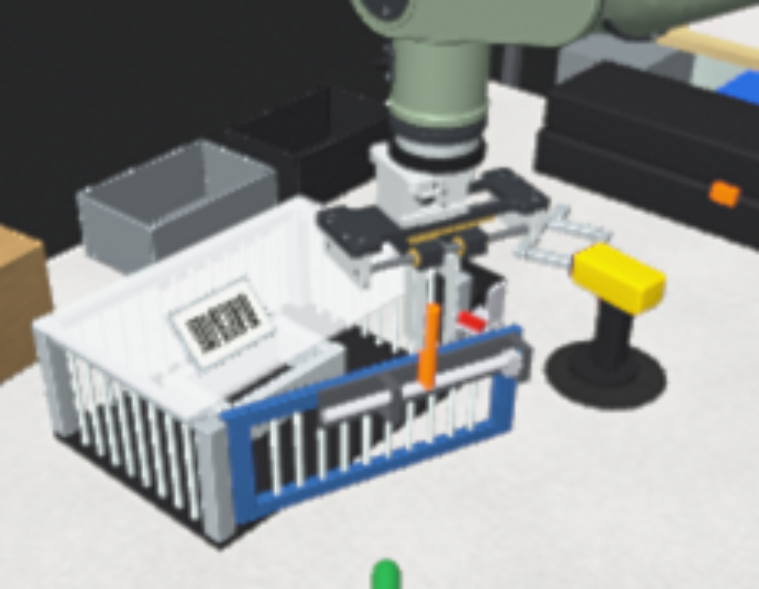

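View pics/t14c.png

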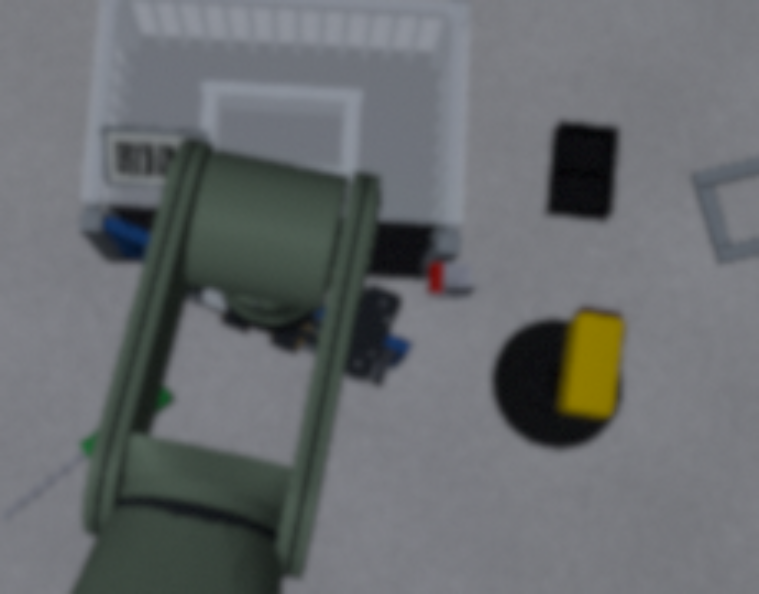

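```bash
python3 -m handwheel '[{"x":0,"y":0,"z":0,"yaw":0},{"x":0,"y":0,"z":0,"yaw":0},{"x":0,"y":0,"z":0,"yaw":0},{"x":0,"y":0,"z":0,"yaw":0},{"x":0,"y":0,"z":0,"yaw":0}]' 0
python3 chk.py
python3 - <<'E'
from fit import *
a=atz('side',140+520/3.3,80+328/3.1,.148);b=atz('side',140+222/3.3,80+413/3.1,.148);d=a-b;print(a,b,np.arctan2(-d[0],-d[1]))
E
```

```text
time: 20.62
ee_pos: [0.501, -0.0027, 0.3819]
orientation: [1.754, -2.603, 0.002]
ft_force: [2.2, -1.3, -1.7]
grip_width: 0.0149
t 20.625 [ 0.5006 -0.0032  0.2019] F [ 2.1624 -1.2638 -1.7336] w 0.014910750517659823 tilt [-0.002  -0.0026 -1.    ]
pull 0.053477117236977595 gate(cage yaw -.02) 0.33067210232665145 tool turn 0.36283053893320294
[ 0.4767 -0.1123  0.148 ] [0.5885 0.1531 0.148 ] 0.3987710914428157
```

```bash
python3 -c "
from workcell import *
print(close_job())"
```

```text
the job is handed in; nothing more can be done
None
```

The job is handed in at about 20.6 s of the 64 s allowed. No verdict was given, so the results below are my own measurements.

- **Scan:** I held the scanner still for about 1.8 s. By my calculation the beam passed within about 4 mm of the label centre sideways and almost exactly on it vertically, from about 100 mm away.
- **Scanner back on its mat:** I stood it upright and let go. Fitting the camera images put it about 4 mm from the mat's middle, and the last side and top views show it still there.
- **Bolt:** I raised the bolt 13 mm and drew it left about 53 mm. The wrist force stayed around 2 N, with no sign of it touching the keeper.
- **Gate:** It stands open and still, with the fingers closed on the knob (reading 15 mm, the post is 16 mm). The wrist sees about 2 N from the spring.

**Disagreements in the checks:**
- **Gate angle:** the arm's pose gives 0.33 rad, while the gate's top edge in the picture gives about 0.38 rad. Both are inside the required 0.22 to 0.50 rad.
- **Scanner heading:** the side camera alone put it about 0.2 rad away from the top camera. I used the top camera and the jaw alignment instead.

One move command was refused for incomplete rows, and I sent it again. The bystanders I could see in the last pictures looked undisturbed, but I did not measure their positions.

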